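# Latch a sealed equipment case

### The job

The grey equipment case on the bench stands on its hinge edge with its lid ajar. Push the lid shut against its seal, swing the wire loop of the toggle latch over by its thumb tab and hook its crossbar under the lip of the keeper on the lid, then press the lever over until it lies flat and the lid is drawn tight, and bed it in with a push of about 8 N held for half a second. Feel your way and never press on any part with more than 20 N; leave the things standing beside the case where they are.

Things in the scene. Friction and masses are not known exactly. Their poses are not given: they have to be found in the camera images.
- case: Fixed grey case, 200 wide (its y), 135 deep with the lid shut, 150 high, standing on its hinge edge. Origin on the bench under the parting line of base half (+x side, 75 deep) and lid half (-x side, towards the robot, 60 deep); z up, x from lid to base half. The toggle latch sits in the middle of the top: all its parts move in the case's plane y = 0.
- lid_shell: The lid half, a solid 58 x 200 x 132 mm box; origin on the hinge line, which runs along the case's y at x = 0, 20 mm above the bench; its axes are the case's when shut. No more than 20 N may be put on it by the fingers.
- lever_plate: Latch lever: steel plate 26 wide, 4 thick, 62 long from its pivot (axis along the case's y; origin there). Its x points to the free end, its z off its outer face (4 mm from the axis; up when closed). Fingers may put at most 20 N on it. With the bar hooked, pressing it over takes 4 to 8 N near its end, most at about 0.8 rad; below about 0.2 rad it goes over centre and stays down; flat, it rests on a hard stop.
- keeper_foot: The flat steel foot of the keeper on the lid's top, 38 x 30 x 4 mm, on which the bail's crossbar comes down and slides; origin on the lid's hinge line. The bail may be pressed on it with at most 20 N.
- latch_pivot (a point): Pivot axis of the lever on the base half: case x = +28 mm, 161 mm above the bench (11 mm above the case's top).
- lid_face (a point): Middle of the lid's front face (the side that looks to the robot), 100 mm from the hinge line; a good place to push it shut. Its x axis points into the lid.
- keeper_seat (a point): Where the crossbar's centre sits when hooked: on the foot, against the keeper's upright face (on its +x side). Axes as the lid's. A lip 20 mm wide (y) overhangs it: underside 5.5 mm above this point, 3 mm thick, ending 3 mm to its -x side; so the 5 mm thick bar must come down on the -x side of the lip and be drawn to +x under it, with 3 mm of play in height.
- lever_end (a point): On the lever's outer face, 50 mm from its pivot: the place to press. When the lever is closed it is 165 mm above the bench.
- bail_bar (a point): Centre of the crossbar of the bail (wire loop round the lever), 5 mm thick, 39 mm long along the case's y. It lies 62 mm from the bail's own pivot on the lever.
- tab_mid (a point): Centre of the bail's black thumb tab, 16 mm wide along the case's y (grip it so: it turns between the pads), 7 x 22 mm otherwise. In the bail's frame (x from crossbar to bail pivot, z up when closed) it lies 18 mm beyond the crossbar and 14 mm above it, so 80 mm out from the bail pivot. With the bar on the keeper foot it is about 13 mm above the case's top.
- lid (a joint): Lid angle, rad: 0 shut tight, grows as the lid tips to the robot, up to 0.5. The stiff hinge holds the lid where it is left (about 3 N to push). From about 0.04 on down it compresses the springy seal; left alone after pushing it rests at about 0.04, where the bar can be hooked.
- lever (a joint): Lever angle, rad: 0 closed, flat, pointing away from the robot; pi/2 upright; up to 2.3 leaning to the robot. Friction holds it where it is left. The bail's pivot is on the lever, 15.5 mm from the lever's pivot along the lever's x and 4 mm to its -z. With the bar hooked and the lid resting on its seal the lever stands at about 1.3.
- bail (a joint): Angle of the bail against the lever, rad: 0 as closed. The crossbar's elevation above level, seen from the bail pivot towards the robot, is this value less the lever's. Friction holds it, and moving the lever lifts the bar along unless it is already under the lip: draw the bar under the lip by the tab first; the lever follows (about 3 N).
- tape_mid (a point): Bystander: centre of the yellow tape measure, 35 x 70 x 64 mm, standing beside the case.
- jar_mid (a point): Bystander: centre of the small amber jar, 48 mm across, 60 mm high, beside the case.
- offcut_mid (a point): Bystander: centre of the pine offcut, 60 x 60 x 38 mm, beside the case.

How it is judged (in metres and radians):
On the way, in this order (a step that is already met when the one before it is completed fails the run):
1. the lid is pushed shut against its seal (lid angle under 0.05 rad) (value of joint lid below 0.05 rad), for 0.2 s.
2. the bail's crossbar is hooked under the keeper's lip (within 2.5 mm of the keeper's face, below the lip) (x of bail_bar in the frame of keeper_seat between -0.0025 and 0.003 m and z of bail_bar in the frame of keeper_seat between -0.004 and 0.005 m), for 0.2 s.
3. the flat lever (under 0.08 rad) is pressed home by the fingers with more than 4 N, the bar still hooked (all of step 2 and value of joint lever below 0.08 rad and contact force between the fingers and lever_plate above 4 N), for 0.3 s.
At the end, for the whole second after the job is handed in: The lever lies flat (under 0.08 rad) and still, the crossbar is hooked under the keeper's lip (within 2.5 mm of the keeper's face), the lid is drawn tight (under 0.02 rad), and the tape measure, jar and offcut are within 20 mm of where they stood (all of step 2 and value of joint lever below 0.08 rad and value of joint lid below 0.02 rad and velocity of joint lever between -0.05 and 0.05 rad/s and distance of each of tape_mid, jar_mid, offcut_mid from where it was at the start of the episode below 0.02 m); the robot touches nothing.
It fails at once if the fingers push on the lid with more than 20 N (contact force between the fingers and lid_shell above 20 N).
It fails at once if the fingers push on the lever with more than 20 N (contact force between the fingers and lever_plate above 20 N).
It fails at once if the latch is pressed on the keeper's foot with more than 20 N (contact force between anything else and keeper_foot above 20 N).
It fails at once if the tape measure, jar or offcut is moved by more than 20 mm (distance of any of tape_mid, jar_mid, offcut_mid from where it was at the start of the episode above 0.02 m).
It also fails if it takes over 72 s, if anything falls off the work surface, if the arm or the gripper's body presses on something with over 40 N, if the wrist force passes 120 N, or if a joint passes its speed limit or range.

### The arm

A 7-joint arm with a two-finger parallel gripper is mounted at the origin on a cart in front of the work surface, level with it; the furniture and walls round the work are solid. World frame = base frame: x ahead of the robot, y to its left, z up, the work surface at z = 0. Lengths are in m, angles in degrees, forces in N, time in s.
With the tool pointing down it reaches from about 0.425 to 0.825 m from the base axis. Payload 3.6 kg.
Tool frame: the origin (TCP) lies between the finger pads; the fingertips stand 19 mm ahead of it and the grasp point (between the pads) is the TCP; z points along the fingers, y is the line along which they close (so a half turn about z gives the same grasp; the last joint's range is limited). The gripper opens to 85 mm and grips with 20 to 120 N. Pads are 22 mm wide; open, the fingers measure 114 mm over their backs; the gripper's body (76 mm by 85 mm) begins 54 mm behind the grasp point. The pads swing forward as they close: fully open they stand 13 mm farther back than shut.
Start: joints at [-70.216, 35.231, -0.722, 81.555, 0.464, 63.22, -2.315], TCP at [0.236, 0.606, 0.25] pointing down, gripper open.
Joint ranges: [-178.69, 178.69], [-17.37, 117.87], [-77.05, 75.6], [15.02, 138.74], [-78.02, 258.01], [0.78, 113.62], [-162.83, 162.83]. Speed limits (degrees/s): [159.86, 159.86, 180, 180, 180, 180, 180].

### API

Orientations are given as [roll, pitch, yaw] about the fixed x, y, z axes, in that order (R = Rz(yaw) Ry(pitch) Rx(roll)).
In Python, from bench import * gives the robot as it stands.
- The arm moves only by the tool send_rows, never from a script. Its argument "increments" is a list of rows, each an object of numbers: "jaw": the closure, from 0 (fully open) to 1 (shut); "tx", "ty", "tz": the shift along the tool's x, y, z in m; "roll": the turn about the tool's z in rad. A call has 1 to 12 rows; each row is the pose to reach, as a shift and turn from the pose commanded when the call began, along the tool's axes at that moment; what a row does not reach only later rows make up. A row lasts 1/10 s, in which the tool goes at most 50 mm and 8.59 degrees, less where a joint would pass 70% of its speed; a pose out of reach is approached as far as the arm can. A call with a gripper value outside its range is refused whole. The fingers move at their own pace and stop on an object; "squeeze" is the grip in N (left out, the last holds). Time passes only in rows, so rows that repeat a pose let the fingers close. It gives the time, the measured TCP pose, the force, the opening and the grip force at its end, in the units of the state.
- get_obs(): the state, without advancing time (a new reading comes with each control period).
- capture(name): name is "scene" or "top"; returns (picture, depth): 400x640x3 uint8, blue, green, red; 400x640 float32, m along the optical axis (not along the pixel's ray), 0 where there is no reading.
- camera_info(name): a dict with "vertical_fov" (degrees; the focal length in pixels is half the picture's height over the tangent of half this angle, whatever the lens; pixels are square), "cx", "cy" (the principal point, pixels), "R" (3x3) and "t" (3): a world point X has camera coordinates R X + t. Camera axes: x right, y down, z forward; pixel columns grow to the right and rows downward; lengths in m; the calibration is good to about 2 mm. A picture is of the moment at which its call begins. camera_info takes no time and is no camera call.
- finish_job(): hands the job in; it is judged then, once.
The state is a dict: "clock": time; "joint_pos": joint angles; "dq": joint speeds; "joint_efforts": joint torques, N m; "tool_pos": TCP position; "tcp_rot": TCP orientation; "ft_force": force on the tool from outside, world axes, zero at the start; "wrist_torque": the same for the moment, N m; "finger_gap": opening from 0.0 (shut) to 1.0 (fully open); "gripper_force": force on a finger pad.
Only numpy, scipy, OpenCV 4.12 (cv2) and the standard library are available. Lean on these libraries where they do the work, as an engineer would, in place of code of your own. Each camera call takes 0.05 s, during which the arm holds its last target. There are 200 camera calls.

## Working session

There is one attempt and no reset: what is moved stays moved. The work goes in short steps, Python scripts to look and compute and a tool call to move; the robot and the scene stay as the last step left them, time stands still between calls to the robot, and variables do not carry over. Pictures are saved under pics/ and viewed, at most 10 in all, crops included, and the job is handed in when it is done.

Besides the shell and the picture viewer there is one more tool, called after ">>>" in YAML: its name, and indented under it one key for each argument. send_rows: Moves the arm, as the interface text tells. Its arguments: {"type":"object","properties":{"increments":{"type":"array","items":{"type":"object","properties":{"jaw":{"type":"number"},"tx":{"type":"number"},"ty":{"type":"number"},"tz":{"type":"number"},"roll":{"type":"number"}}}},"squeeze":{"type":"number"}},"required":["increments"]}

```bash
mkdir -p pics; cat > h.py <<'E'
from bench import *
import numpy as np, cv2
def cloud(n):
    p,d=capture(n);c=camera_info(n);f=200/np.tan(np.radians(c["vertical_fov"]/2))
    v,u=np.mgrid[:400,:640]
    P=np.dstack([(u-c["cx"])/f*d,(v-c["cy"])/f*d,d])
    W=(P-np.array(c["t"]))@np.array(c["R"])
    W[d==0]=np.nan
    return p,W
E
python3 - <<'E'
from h import *
o=get_obs();print(o)
for n in("scene","top"):
    p,W=cloud(n);cv2.imwrite(f"pics/{n}0.png",p);np.save(n+"W.npy",W);np.save(n+"P.npy",p)
    c=camera_info(n);print(n,-np.array(c["R"]).T@c["t"],np.array(c["R"])[2],c["vertical_fov"])
E
```

```text
{'clock': 0.0, 'joint_pos': array([-70.21583508,  35.28992758,  -0.72255817,  81.64395555,
         0.46274873,  63.22038743,  -2.31587031]), 'dq': array([ 0.08483972,  0.0008932 ,  0.04022224, -0.02741018,  0.11866343,
        0.13033691,  0.03608849]), 'joint_efforts': array([-2.20869983e-04, -4.69206405e+01,  2.58686682e-01, -1.71035260e+01,
        9.79954755e-03,  9.59011784e-03, -2.52817466e-05]), 'tool_pos': array([0.23585855, 0.60490143, 0.24911521]), 'tcp_rot': array([-1.79848577e+02,  1.25910593e-03,  1.58699354e+02]), 'ft_force': array([ 0.09451493, -0.53782309, -0.03807996]), 'wrist_torque': array([-0.00285597, -0.00289067,  0.02304564]), 'gripper_force': 0.0, 'finger_gap': 0.9981577837773312}
scene [ 0.01352517 -0.3658869   1.02495292] [ 0.53695408  0.34822822 -0.76838625] 48.83465822701934
top [0.45856299 0.01992592 1.03116437] [ 0.18885315  0.0024208  -0.98200236] 55.4896096516116
```

View pics/scene0.png

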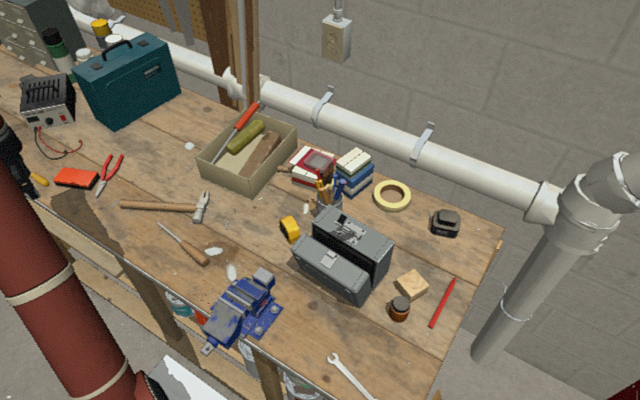

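View pics/top0.png

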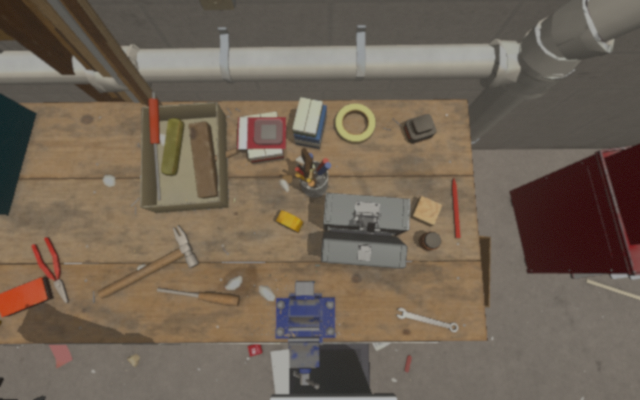

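The case sits at about top (366,230): the base half is above (y≈213), the lid below (y≈252) and tipped to the robot. The tape is at (290,221), the offcut at (427,210) and the jar at (430,241). Next I'll measure the geometry from the depth data.

```bash
cat > m.py <<'E'
from h import *
W=np.load("topW.npy");S=np.load("sceneW.npy")
for n,(x,y) in dict(tape=(290,221),offc=(427,208),jar=(430,239)).items(): print(n,W[y,x].round(3))
# edges of base half: all points in box near case
for nm,X in(("top",W),("scene",S)):
    P=X.reshape(-1,3);
    c=W[213,345];P=P[(np.abs(P[:,0]-c[0])<.2)&(np.abs(P[:,1]-c[1]+.04)<.2)]
    b=P[(P[:,2]>.143)&(P[:,2]<.154)]
    print(nm,len(b),c.round(3))
    r=cv2.minAreaRect((b[:,:2]*1000).astype(np.float32));print(r)
    t=P[P[:,2]>.158];print("above",t.round(3)[np.argsort(t[:,2])][::max(1,len(t)//30)])
print("col through middle of top");
for v in range(195,272,2): print(v,W[v,366].round(3),W[v,340].round(3))
E
python3 m.py
python3 - <<'E'
import cv2
a=cv2.imread("pics/scene0.png")[195:315,275:415];b=cv2.imread("pics/top0.png")[180:280,310:450]
cv2.imwrite("pics/c0.png",cv2.resize(a,None,fx=5,fy=5,interpolation=cv2.INTER_CUBIC)[:600,:])
cv2.imwrite("pics/c1.png",cv2.resize(b,None,fx=5,fy=5,interpolation=cv2.INTER_CUBIC))
E
```

```text
tape [0.584 0.106 0.064]
offc [ 0.619 -0.253  0.038]
jar [ 0.536 -0.251  0.058]
top 2771 [ 0.591 -0.03   0.147]
((613.254638671875, -49.8682861328125), (264.15386962890625, 232.97802734375), 86.30435943603516)
above [[ 0.513 -0.072  0.158]
 [ 0.678  0.084  0.16 ]
 [ 0.663  0.042  0.162]
 [ 0.591 -0.076  0.163]
 [ 0.581 -0.107  0.164]
 [ 0.581 -0.052  0.166]
 [ 0.69   0.016  0.167]
 [ 0.7    0.065  0.168]
 [ 0.714  0.02   0.169]
 [ 0.697  0.02   0.171]
 [ 0.721  0.067  0.173]
 [ 0.577 -0.085  0.175]
 [ 0.679  0.062  0.177]
 [ 0.576 -0.091  0.18 ]
 [ 0.682  0.074  0.182]
 [ 0.569 -0.073  0.185]
 [ 0.573 -0.097  0.187]
 [ 0.683  0.073  0.188]
 [ 0.562 -0.065  0.19 ]
 [ 0.734  0.069  0.191]
 [ 0.693  0.052  0.192]
 [ 0.682  0.077  0.193]
 [ 0.722  0.055  0.193]
 [ 0.714  0.057  0.194]
 [ 0.683  0.075  0.196]
 [ 0.565 -0.097  0.2  ]
 [ 0.56  -0.059  0.209]
 [ 0.544 -0.093  0.228]
 [ 0.534 -0.078  0.246]
 [ 0.542 -0.073  0.251]
 [ 0.549 -0.083  0.255]]
scene 2164 [ 0.591 -0.03   0.147]
((583.1669921875, -43.43699645996094), (303.7205505371094, 196.09323120117188), 64.6877212524414)
above [
[... 2043 characters left out ...]

245 [ 0.516 -0.077  0.151] [ 0.517 -0.017  0.144]
247 [ 0.511 -0.076  0.156] [ 0.512 -0.018  0.139]
249 [ 0.506 -0.076  0.156] [ 0.508 -0.017  0.141]
251 [ 0.502 -0.077  0.144] [ 0.503 -0.017  0.138]
253 [ 0.498 -0.077  0.142] [ 0.498 -0.017  0.14 ]
255 [ 0.493 -0.077  0.141] [ 0.494 -0.017  0.14 ]
257 [ 0.489 -0.077  0.14 ] [ 0.489 -0.017  0.135]
259 [ 0.484 -0.077  0.138] [ 0.485 -0.017  0.134]
261 [ 0.48  -0.078  0.135] [ 0.48  -0.017  0.13 ]
263 [ 0.475 -0.078  0.135] [ 0.476 -0.017  0.129]
265 [ 0.471 -0.078  0.129] [ 0.473 -0.023  0.   ]
267 [ 0.467 -0.092 -0.004] [ 0.468 -0.023 -0.001]
269 [ 0.462 -0.092  0.   ] [ 0.462 -0.022 -0.001]
271 [ 0.457 -0.092 -0.002] [ 0.457 -0.022 -0.002]
```

View pics/c0.png

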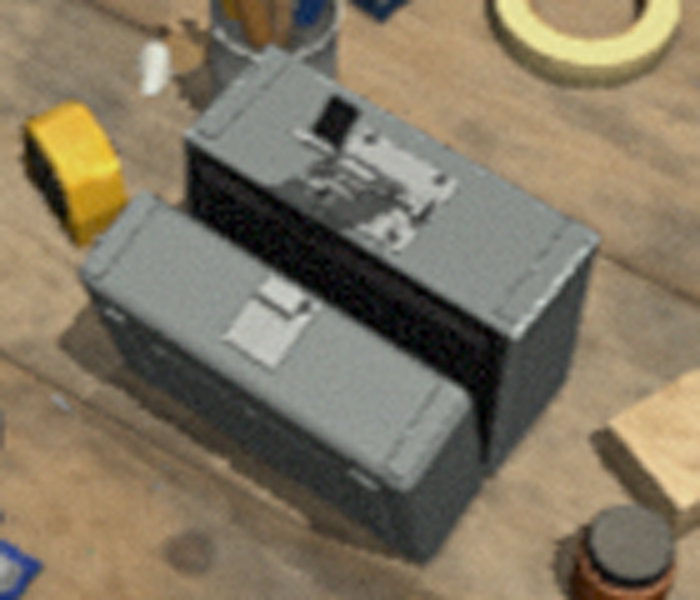

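View pics/c1.png

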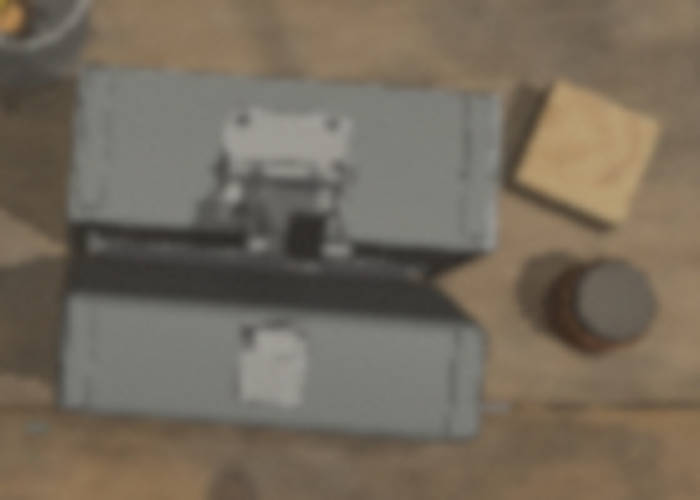

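```bash
cat > m2.py <<'E'
from h import *
W=np.load("topW.npy");P=np.load("topP.npy")
def face(m,z):
    m=m.astype(np.uint8);n,l,s,_=cv2.connectedComponentsWithStats(m);k=1+np.argmax(s[1:,4]);
    c=max(cv2.findContours((l==k).astype(np.uint8),0,1)[0],key=cv2.contourArea)
    return l==k
r=np.zeros((400,640),bool);r[185:275,318:415]=1
fb=face(r&(W[...,2]>.143)&(W[...,2]<.156)&(np.arange(400)[:,None]<230),0)
# left/right edges & far edge
B=W[fb]
def edges(M):
    rows=[];far=[]
    for v in range(400):
        u=np.flatnonzero(M[v])
        if len(u)>30: rows.append([*W[v,u[0],:2],*W[v,u[-1],:2]])
    for u in range(640):
        v=np.flatnonzero(M[:,u])
        if len(v)>8: far.append([*W[v[0],u,:2],*W[v[-1],u,:2]])
    return np.array(rows),np.array(far)
R,F=edges(fb)
p=np.polyfit(F[:,1],F[:,0],1);print("far edge x=%.4f*y+%.4f"%tuple(p), "yaw",-np.degrees(np.arctan(p[0])))
a=-np.arctan(p[0]);ex=np.array([np.cos(a),np.sin(a)]);ey=np.array([-ex[1],ex[0]])
print("left",np.median(R[:,:2]@ey),"right",np.median(R[:,2:]@ey),"far",np.median(F[:,:2]@ex),"near",np.median(F[:,2:]@ex),"z",np.median(B[:,2]))
yc=(np.median(R[:,:2]@ey)+np.median(R[:,2:]@ey))/2; xo=np.median(F[:,:2]@ex)-.075
O=xo*ex+yc*ey; print("origin",O)
for n in("top","scene"):
    X=np.load(n+"W.npy");Q=np.load(n+"P.npy").astype(int)
    C=np.dstack([(X[...,:2]-O)@ex,(X[...,:2]-O)@ey,X[...,2]])
    m=(np.abs(C[...,0])<.09)&(np.abs(C[...,1])<.03)&(C[...,2]>.156);
    L=C[m];cl=Q[m].sum(1);i=np.argsort(L[:,2])
    print(n,len(L));print(np.c_[L*1000,cl][i].round()[::3 if n=="top" else 2])
    l=C[(C[...,0]<-.03)&(C[...,0]>-.13)&(abs(C[...,1])<.09)&(abs(C[...,1])>.03)&(C[...,2]>.115)&(C[...,2]<.156)]
    q=np.polyfit(l[:,0],l[:,2],1);print("lid top slope ang",np.arctan(q[0]),q)
E
python3 m2.py
```

```text
far edge x=0.0681*y+0.6365 yaw -3.896738756930728
left 0.058492702446761656 right -0.138930750068923 far 0.6355580344857166 near 0.5636304315669229 z 0.14991006003530838
origin [ 0.55652888 -0.07822073]
top 394
[[-46.  -1. 156. 451.]
 [-48.   1. 156. 465.]
 [-53.   8. 157. 457.]
 [-43.  -8. 157. 356.]
 [-53.  10. 157. 441.]
 [-48.  -1. 157. 462.]
 [-46.  -6. 158. 425.]
 [-48.  -3. 158. 464.]
 [-51.   6. 158. 466.]
 [-44.  -1. 158. 404.]
 [-44.   6. 159. 412.]
 [-44.   2. 160. 399.]
 [ 31.  23. 161. 398.]
 [ 31.  14. 162. 321.]
 [ 22. -26. 162. 311.]
 [ 30. -16. 162. 391.]
 [ 28. -16. 162. 343.]
 [ 29.   0. 163. 404.]
 [ 34.   0. 163. 377.]
 [ 33.  12. 163. 373.]
 [ 32.  28. 164. 298.]
 [ 31.   7. 164. 400.]
 [ 34.   3. 164. 385.]
 [ 35.  28. 164. 324.]
 [ 29.   5. 165. 404.]
 [ 31.   0. 165. 400.]
 [ 28.  10. 165. 372.]
 [ 27.  28. 165. 282.]
 [ 23.  28. 166. 304.]
 [ 28. -25. 166. 324.]
 [ 25.  28. 166. 278.]
 [ 31.  10. 166. 387.]
 [ 30. -22. 166. 342.]
 [ 34.  26. 166. 404.]
 [ 32.  -6. 166. 404.]
 [ 31.  -2. 167. 402.]
 [ 26. -29. 167. 338.]
 [ 29.  -2. 168. 407.]
 [ 22.  -4. 170
[... 4411 characters left out ...]
  -0. 248. 114.]
 [-15.   6. 249.  87.]
 [-12.  -5. 250.  86.]
 [-15.  -5. 250.  75.]
 [-18.   4. 250.  97.]
 [-11.  -7. 250. 214.]
 [-13.   0. 250.  62.]
 [-21.   2. 251. 299.]
 [ -9.  -5. 251. 131.]
 [ -8.   6. 252.  89.]
 [ -9.   2. 253.  66.]
 [ -8.  -5. 253.  81.]
 [-11.   4. 253.  51.]
 [ -6.  -3. 253.  70.]
 [ -7.  -7. 254. 177.]
 [-11.  -2. 254.  90.]
 [ -8.  -2. 255.  86.]
 [ -5.   3. 255.  59.]
 [-11.  -4. 255.  68.]
 [ -8.   1. 255.  81.]
 [ -6.  -1. 256.  85.]
 [ -0.  -4. 256. 300.]
 [  1.   4. 256. 313.]
 [ -3.  -7. 257. 191.]
 [ -6.  -3. 258.  55.]
 [ -2.  -0. 258. 250.]
 [ -4.  -4. 259. 145.]
 [ -5.  -3. 260.  81.]]
lid top slope ang 0.30523175739304603 [0.31507797 0.15615364]
```

```bash
cat >> h.py <<'E'
from scipy.spatial.transform import Rotation as Ro
YAW=-3.9; O=np.array([.5565,-.0782,0]); CR=Ro.from_euler("z",YAW,degrees=True).as_matrix()
def st():
    o=get_obs();R=Ro.from_euler("xyz",o["tcp_rot"],degrees=True).as_matrix()
    print("t%.2f case mm"%o["clock"],((o["tool_pos"]-O)@CR*1000).round(1),"yaw",o["tcp_rot"].round(2),"F case",(o["ft_force"]@CR).round(1),"gap %.2f g %.1f"%(o["finger_gap"],o["gripper_force"]))
    return o,R
def go(*c):
    o,R=st();w=CR@(np.array(c)/1000)+O
    print("to",c,"t xyz",(R.T@(w-o["tool_pos"])).round(4),"roll",np.radians(o["tcp_rot"][2]-(180+YAW)).round(4))
E
python3 - <<'E'
from h import *
X=np.load("topW.npy").reshape(-1,3)
for a in np.arange(-.25,.2,.05):
    print(round(a,2),[ (lambda q: round(float(np.nanmax(q)),3) if len(q) else None)(X[(abs(X[:,0]-x)<.025)&(abs(X[:,1]-a)<.025)][:,2]) for x in (.3,.35,.4,.45)])
go(-110,-55,250)
E
```

```text
-0.25 [0.008, 0.01, 0.004, 0.005]
-0.2 [0.004, 0.011, 0.004, 0.005]
-0.15 [0.005, 0.008, 0.005, 0.138]
-0.1 [0.005, 0.005, 0.005, 0.137]
-0.05 [0.005, 0.005, 0.006, 0.133]
-0.0 [0.024, 0.022, 0.021, 0.006]
0.05 [0.094, 0.093, 0.072, 0.065]
0.1 [0.093, 0.093, 0.071, 0.062]
0.15 [0.021, 0.021, 0.021, 0.005]
t0.10 case mm [-366.3  659.8  249.2] yaw [-179.86    0.    158.7 ] F case [-0.4 -0.6 -0.3] gap 1.00 g 0.0
to (-110, -55, 250) t xyz [-0.4583 -0.6054  0.0007] roll -0.3037
```

>>> send_rows:
  increments:
    - {"tx": -0.15, "ty": -0.2, "roll": -0.1, "jaw": 1}
    - {"tx": -0.458, "ty": -0.605, "roll": -0.304, "jaw": 1}
    - {"tx": -0.458, "ty": -0.605, "roll": -0.304, "jaw": 1}
    - {"tx": -0.458, "ty": -0.605, "roll": -0.304, "jaw": 1}
    - {"tx": -0.458, "ty": -0.605, "roll": -0.304, "jaw": 1}
    - {"tx": -0.458, "ty": -0.605, "roll": -0.304, "jaw": 1}
    - {"tx": -0.458, "ty": -0.605, "roll": -0.304, "jaw": 1}
    - {"tx": -0.458, "ty": -0.605, "roll": -0.304, "jaw": 1}
    - {"tx": -0.458, "ty": -0.605, "roll": -0.304, "jaw": 1}
    - {"tx": -0.458, "ty": -0.605, "roll": -0.304, "jaw": 1}
    - {"tx": -0.458, "ty": -0.605, "roll": -0.304, "jaw": 1}
    - {"tx": -0.458, "ty": -0.605, "roll": -0.304, "jaw": 1}
  squeeze: 20

```text
invalid input at $.increments[0]: expected keys jaw, tx, ty, tz, roll
```

```bash
python3 -c "from h import *;go(-110,-55,250)"
```

```text
t0.10 case mm [-366.3  659.8  249.2] yaw [-179.86    0.    158.7 ] F case [-0.4 -0.6 -0.3] gap 1.00 g 0.0
to (-110, -55, 250) t xyz [-0.4583 -0.6054  0.0007] roll -0.3037
```

>>> send_rows:
  increments:
    - {"tx": -0.15, "ty": -0.2, "tz": 0, "roll": -0.1, "jaw": 1}
    - {"tx": -0.458, "ty": -0.605, "tz": 0, "roll": -0.304, "jaw": 1}
    - {"tx": -0.458, "ty": -0.605, "tz": 0, "roll": -0.304, "jaw": 1}
    - {"tx": -0.458, "ty": -0.605, "tz": 0, "roll": -0.304, "jaw": 1}
    - {"tx": -0.458, "ty": -0.605, "tz": 0, "roll": -0.304, "jaw": 1}
    - {"tx": -0.458, "ty": -0.605, "tz": 0, "roll": -0.304, "jaw": 1}
    - {"tx": -0.458, "ty": -0.605, "tz": 0, "roll": -0.304, "jaw": 1}
    - {"tx": -0.458, "ty": -0.605, "tz": 0, "roll": -0.304, "jaw": 1}
    - {"tx": -0.458, "ty": -0.605, "tz": 0, "roll": -0.304, "jaw": 1}
    - {"tx": -0.458, "ty": -0.605, "tz": 0, "roll": -0.304, "jaw": 1}
    - {"tx": -0.458, "ty": -0.605, "tz": 0, "roll": -0.304, "jaw": 1}
    - {"tx": -0.458, "ty": -0.605, "tz": 0, "roll": -0.304, "jaw": 1}
  squeeze: 20

```text
clock: 1.3
tool_pos: [0.3997, 0.0263, 0.2504]
tcp_rot: [180.0, 0.0, 176.1]
ft_force: [0.7, 0.1, -0.2]
finger_gap: -0.002
gripper_force: 0.0
```

```bash
python3 -c "from h import *;go(-110,-55,250)"
```

```text
t1.30 case mm [-163.6   93.6  250.4] yaw [1.7999e+02 1.0000e-02 1.7613e+02] F case [ 0.7  0.2 -0.2] gap -0.00 g 0.0
to (-110, -55, 250) t xyz [-0.0535 -0.1487  0.0004] roll 0.0006
```

>>> send_rows:
  increments:
    - {"tx": -0.048, "ty": -0.149, "tz": 0, "roll": 0, "jaw": 1}
    - {"tx": -0.048, "ty": -0.149, "tz": 0, "roll": 0, "jaw": 1}
    - {"tx": -0.048, "ty": -0.149, "tz": 0, "roll": 0, "jaw": 1}
    - {"tx": -0.048, "ty": -0.149, "tz": 0, "roll": 0, "jaw": 1}
    - {"tx": -0.048, "ty": -0.149, "tz": 0.12, "roll": 0, "jaw": 1}
    - {"tx": -0.048, "ty": -0.149, "tz": 0.12, "roll": 0, "jaw": 1}
    - {"tx": -0.048, "ty": -0.149, "tz": 0.12, "roll": 0, "jaw": 1}
    - {"tx": -0.048, "ty": -0.149, "tz": 0.12, "roll": 0, "jaw": 1}

```text
clock: 2.1
tool_pos: [0.435, -0.1223, 0.1276]
tcp_rot: [179.9, -0.5, 176.2]
ft_force: [0.6, 1.0, -0.6]
finger_gap: -0.001
gripper_force: 0.0
```

```bash
python3 -c "from h import *;go(-90,-55,130)"
```

```text
t2.10 case mm [-118.2  -52.3  127.6] yaw [179.9   -0.46 176.15] F case [ 0.5  1.  -0.6] gap -0.00 g 0.0
to (-90, -55, 130) t xyz [-0.0281 -0.0027 -0.0027] roll 0.0009
```

>>> send_rows:
  increments:
    - {"tx": -0.005, "ty": 0, "tz": 0, "roll": 0, "jaw": 1}
    - {"tx": -0.01, "ty": 0, "tz": 0, "roll": 0, "jaw": 1}
    - {"tx": -0.013, "ty": 0, "tz": 0, "roll": 0, "jaw": 1}
    - {"tx": -0.016, "ty": 0, "tz": 0, "roll": 0, "jaw": 1}
    - {"tx": -0.019, "ty": 0, "tz": 0, "roll": 0, "jaw": 1}
    - {"tx": -0.022, "ty": 0, "tz": 0, "roll": 0, "jaw": 1}
    - {"tx": -0.025, "ty": 0, "tz": 0, "roll": 0, "jaw": 1}
    - {"tx": -0.028, "ty": 0, "tz": 0, "roll": 0, "jaw": 1}
    - {"tx": -0.031, "ty": 0, "tz": 0, "roll": 0, "jaw": 1}
    - {"tx": -0.034, "ty": 0, "tz": 0, "roll": 0, "jaw": 1}
    - {"tx": -0.037, "ty": 0, "tz": 0, "roll": 0, "jaw": 1}

```text
clock: 3.2
tool_pos: [0.4697, -0.126, 0.13]
tcp_rot: [179.9, -0.6, 176.0]
ft_force: [-8.1, 0.2, 6.1]
finger_gap: 0.001
gripper_force: 3.8
```

```bash
python3 -c "from h import *;go(-71,-55,130)"
```

```text
t3.20 case mm [-83.4 -53.6 130. ] yaw [179.94  -0.58 176.04] F case [-8.  -0.3  6.1] gap 0.00 g 3.8
to (-71, -55, 130) t xyz [-0.0124 -0.0014 -0.0001] roll -0.001
```

>>> send_rows:
  increments:
    - {"tx": -0.001, "ty": 0, "tz": 0, "roll": 0, "jaw": 1}
    - {"tx": -0.002, "ty": 0, "tz": 0, "roll": 0, "jaw": 1}
    - {"tx": -0.003, "ty": 0, "tz": 0, "roll": 0, "jaw": 1}
    - {"tx": -0.004, "ty": 0, "tz": 0, "roll": 0, "jaw": 1}

```text
clock: 3.6
tool_pos: [0.4749, -0.1264, 0.1302]
tcp_rot: [180.0, -0.4, 176.1]
ft_force: [-6.2, -0.6, 4.2]
finger_gap: 0.003
gripper_force: 3.1
```

```bash
python3 -c "
from h import *
go(-71,-55,130)
p,W=cloud('top');C=(W-O)@CR
l=C[(abs(C[...,1])<.09)&(abs(C[...,1])>.02)&(C[...,0]<-.01)&(C[...,0]>-.05)&(C[...,2]>.115)&(C[...,2]<.156)]
q=np.polyfit(l[:,0],l[:,2],1);print(np.arctan(q[0]),len(l),l[:,0].min())
"
```

```text
t3.60 case mm [-78.1 -53.6 130.2] yaw [179.97  -0.42 176.06] F case [-6.2 -1.   4.2] gap 0.00 g 3.1
to (-71, -55, 130) t xyz [-0.0071 -0.0014  0.0001] roll -0.0008
0.03604948739554684 750 -0.04995503109499107
```

>>> send_rows:
  increments:
    - {"tx": -0.001, "ty": 0, "tz": 0, "roll": 0, "jaw": 1}
    - {"tx": -0.002, "ty": 0, "tz": 0, "roll": 0, "jaw": 1}
    - {"tx": -0.003, "ty": 0, "tz": 0, "roll": 0, "jaw": 1}
    - {"tx": -0.004, "ty": 0, "tz": 0, "roll": 0, "jaw": 1}
    - {"tx": -0.005, "ty": 0, "tz": 0, "roll": 0, "jaw": 1}

```text
clock: 4.15
tool_pos: [0.4802, -0.1268, 0.1302]
tcp_rot: [180.0, -0.4, 176.1]
ft_force: [-8.0, 1.3, 6.4]
finger_gap: -0.001
gripper_force: 3.8
```

```bash
python3 -c "from h import *;go(-71,-55,130)"
```

```text
t4.15 case mm [-72.8 -53.7 130.2] yaw [179.97  -0.4  176.06] F case [-8.1  0.7  6.4] gap -0.00 g 3.8
to (-71, -55, 130) t xyz [-0.0018 -0.0013  0.0002] roll -0.0007
```

>>> send_rows:
  increments:
    - {"tx": -0.001, "ty": 0, "tz": 0, "roll": 0, "jaw": 1}
    - {"tx": -0.002, "ty": 0, "tz": 0, "roll": 0, "jaw": 1}
    - {"tx": -0.003, "ty": 0, "tz": 0, "roll": 0, "jaw": 1}
    - {"tx": -0.003, "ty": 0, "tz": 0, "roll": 0, "jaw": 1}

```text
clock: 4.55
tool_pos: [0.4805, -0.1268, 0.13]
tcp_rot: [179.9, -0.7, 176.0]
ft_force: [-10.4, 0.9, 8.7]
finger_gap: -0.001
gripper_force: 5.3
```

```bash
python3 -c "from h import *;go(-71,-55,130)"
```

```text
t4.55 case mm [-72.6 -53.6 130. ] yaw [179.93  -0.73 176.03] F case [-10.5   0.2   8.7] gap -0.00 g 5.3
to (-71, -55, 130) t xyz [-0.0016 -0.0014  0.    ] roll -0.0012
```

>>> send_rows:
  increments:
    - {"tx": -0.001, "ty": 0, "tz": 0, "roll": 0, "jaw": 1}
    - {"tx": -0.0015, "ty": 0, "tz": 0, "roll": 0, "jaw": 1}
    - {"tx": -0.0015, "ty": 0, "tz": 0, "roll": 0, "jaw": 1}

```text
clock: 4.85
tool_pos: [0.4806, -0.1268, 0.1299]
tcp_rot: [179.9, -0.9, 176.0]
ft_force: [-13.2, 0.8, 10.4]
finger_gap: 0.0
gripper_force: 6.5
```

```bash
python3 -c "from h import *;go(-71,-55,130)"
```

```text
t4.85 case mm [-72.5 -53.6 129.9] yaw [179.91  -0.9  176.02] F case [-13.3  -0.1  10.4] gap 0.00 g 6.5
to (-71, -55, 130) t xyz [-0.0015 -0.0014 -0.0001] roll -0.0014
```

>>> send_rows:
  increments:
    - {"tx": 0.01, "ty": 0, "tz": 0, "roll": 0, "jaw": 1}
    - {"tx": 0.04, "ty": 0, "tz": 0, "roll": 0, "jaw": 1}
    - {"tx": 0.06, "ty": 0, "tz": 0, "roll": 0, "jaw": 1}

```text
clock: 5.15
tool_pos: [0.427, -0.1229, 0.1304]
tcp_rot: [-180.0, 0.0, 176.1]
ft_force: [-0.3, 0.2, -0.8]
finger_gap: 0.001
gripper_force: 0.0
```

```bash
cat > lid.py <<'E'
from h import *
st()
for n in ('top','scene'):
    p,W=cloud(n);C=(W-O)@CR*1000
    for s in (1,-1):
        m=(C[...,1]*s<85)&(C[...,1]*s>28)&(C[...,0]<-10)&(C[...,0]>-75)&(C[...,2]>125)&(C[...,2]<158)
        l=C[m];q=np.polyfit(l[:,0],l[:,2],1);print(n,s,"slope",np.arctan(q[0]).round(3),len(l),"front x pct",np.percentile(l[:,0],[1,4]).round(1),"z at -30",np.polyval(q,-30).round(1))
    b=C[(abs(C[...,1])<90)&(C[...,0]>20)&(C[...,0]<70)&(abs(C[...,2]-150)<5)]
    print("base z",np.median(b[:,2]), "slope",np.polyfit(b[:,0],b[:,2],1)[0])
    cv2.imwrite(f"pics/{n}L.png",p)
E
python3 lid.py
```

```text
t5.15 case mm [-126.2  -53.4  130.4] yaw [-1.7999e+02  2.0000e-02  1.7612e+02] F case [-0.4  0.2 -0.8] gap 0.00 g 0.0
top 1 slope 0.09 568 front x pct [-61.8 -60.7] z at -30 148.4
top -1 slope 0.087 600 front x pct [-65.2 -62.7] z at -30 148.3
base z 150.08785745876168 slope -0.0053650288365377176
scene 1 slope 0.364 200 front x pct [-61.1 -60.4] z at -30 151.3
scene -1 slope 0.206 402 front x pct [-63.8 -61.9] z at -30 148.3
base z 150.45228600703598 slope -0.009354435821802964
```

>>> send_rows:
  increments:
    - {"tx": -0.03, "ty": 0, "tz": -0.008, "roll": 0, "jaw": 1}
    - {"tx": -0.046, "ty": 0, "tz": -0.008, "roll": 0, "jaw": 1}
    - {"tx": -0.05, "ty": 0, "tz": -0.008, "roll": 0, "jaw": 1}
    - {"tx": -0.053, "ty": 0, "tz": -0.008, "roll": 0, "jaw": 1}
    - {"tx": -0.055, "ty": 0, "tz": -0.008, "roll": 0, "jaw": 1}
    - {"tx": -0.056, "ty": 0, "tz": -0.008, "roll": 0, "jaw": 1}
    - {"tx": -0.057, "ty": 0, "tz": -0.008, "roll": 0, "jaw": 1}

```text
clock: 5.95
tool_pos: [0.4804, -0.1265, 0.1378]
tcp_rot: [179.9, -0.5, 176.1]
ft_force: [-9.4, 0.4, 7.6]
finger_gap: 0.003
gripper_force: 4.6
```

```bash
python3 -c "from h import *;go(-71,-55,130)"
```

```text
t5.95 case mm [-72.6 -53.3 137.8] yaw [179.93  -0.54 176.06] F case [-9.4 -0.2  7.6] gap 0.00 g 4.6
to (-71, -55, 130) t xyz [-0.0017 -0.0017  0.0078] roll -0.0006
```

>>> send_rows:
  increments:
    - {"tx": -0.001, "ty": 0, "tz": -0.002, "roll": 0, "jaw": 1}
    - {"tx": -0.002, "ty": 0, "tz": -0.004, "roll": 0, "jaw": 1}
    - {"tx": -0.0025, "ty": 0, "tz": -0.005, "roll": 0, "jaw": 1}
    - {"tx": -0.0025, "ty": 0, "tz": -0.005, "roll": 0, "jaw": 1}

```text
clock: 6.35
tool_pos: [0.481, -0.126, 0.1409]
tcp_rot: [179.9, -0.8, 176.1]
ft_force: [-6.4, -0.1, -3.2]
finger_gap: -0.004
gripper_force: 3.6
```

```bash
python3 -c "from h import *;go(-71,-55,130)"
```

```text
t6.35 case mm [-72.1 -52.9 140.9] yaw [179.88  -0.82 176.07] F case [-6.4 -0.5 -3.2] gap -0.00 g 3.6
to (-71, -55, 130) t xyz [-0.0012 -0.0022  0.0108] roll -0.0005
```

Vertical load has dropped. I'll push a little more and hold.

>>> send_rows:
  increments:
    - {"tx": -0.001, "ty": 0, "tz": 0, "roll": 0, "jaw": 1}
    - {"tx": -0.002, "ty": 0, "tz": 0, "roll": 0, "jaw": 1}
    - {"tx": -0.003, "ty": 0, "tz": 0, "roll": 0, "jaw": 1}
    - {"tx": -0.003, "ty": 0, "tz": 0, "roll": 0, "jaw": 1}

```text
clock: 6.75
tool_pos: [0.4813, -0.126, 0.1409]
tcp_rot: [179.8, -1.2, 176.0]
ft_force: [-12.2, 1.6, 2.6]
finger_gap: -0.0
gripper_force: 6.2
```

```bash
python3 -c "from h import *;go(-71,-55,130)"
```

```text
t6.75 case mm [-71.8 -52.8 140.9] yaw [179.84  -1.16 176.05] F case [-12.3   0.7   2.6] gap -0.00 g 6.2
to (-71, -55, 130) t xyz [-0.001  -0.0022  0.0109] roll -0.0009
```

>>> send_rows:
  increments:
    - {"tx": 0.03, "ty": 0, "tz": 0, "roll": 0, "jaw": 1}
    - {"tx": 0.06, "ty": 0, "tz": -0.05, "roll": 0, "jaw": 1}
    - {"tx": 0.06, "ty": 0, "tz": -0.1, "roll": 0, "jaw": 0.65}
    - {"tx": 0.06, "ty": 0, "tz": -0.15, "roll": 0, "jaw": 0.65}
    - {"tx": 0.06, "ty": 0, "tz": -0.18, "roll": 0, "jaw": 0.65}
    - {"tx": 0.02, "ty": 0.03, "tz": -0.18, "roll": 0, "jaw": 0.65}
    - {"tx": -0.02, "ty": 0.053, "tz": -0.18, "roll": 0, "jaw": 0.65}
    - {"tx": -0.055, "ty": 0.053, "tz": -0.18, "roll": 0, "jaw": 0.65}
    - {"tx": -0.055, "ty": 0.053, "tz": -0.18, "roll": 0, "jaw": 0.65}
    - {"tx": -0.055, "ty": 0.053, "tz": -0.18, "roll": 0, "jaw": 0.65}

```text
clock: 7.75
tool_pos: [0.5488, -0.0781, 0.3224]
tcp_rot: [-180.0, -0.1, 176.1]
ft_force: [-0.1, 0.8, -1.3]
finger_gap: 0.349
gripper_force: 0.0
```

```bash
python3 -c "
from h import *
go(-10,0,261)
p,W=cloud('scene');C=(W-O)@CR*1000
for n in('scene',):
    m=(abs(C[...,0])<40)&(abs(C[...,1])<13)&(C[...,2]>238)&(C[...,2]<264)&(p.astype(int).sum(2)<150)
    l=C[m];print(n,len(l),l.mean(0),np.percentile(l,[3,97],axis=0))
l=C[(abs(C[...,1])<24)&(C[...,0]>-40)&(C[...,0]<20)&(C[...,2]>200)&(C[...,2]<212)];print('lever end',np.percentile(l,[3,50,97],axis=0).round(1))
cv2.imwrite('pics/g1.png',cv2.resize(p[170:320,260:430],None,fx=4,fy=4,interpolation=cv2.INTER_CUBIC))
"
```

```text
t7.75 case mm [ -7.7  -0.5 322.4] yaw [-1.7999e+02 -6.0000e-02  1.7611e+02] F case [-0.1  0.8 -1.3] gap 0.35 g 0.0
to (-10, 0, 261) t xyz [0.0022 0.0005 0.0615] roll 0.0002
scene 41 [-10.28433575   0.38812671 252.34497482] [[-16.83014621  -5.23437601 247.56800471]
 [ -2.74972902   6.60754535 257.37791264]]
lever end [[-12.5 -21.2 201.1]
 [ -6.1  -1.9 205.9]
 [  7.2  11.5 208.6]]
```

View pics/g1.png

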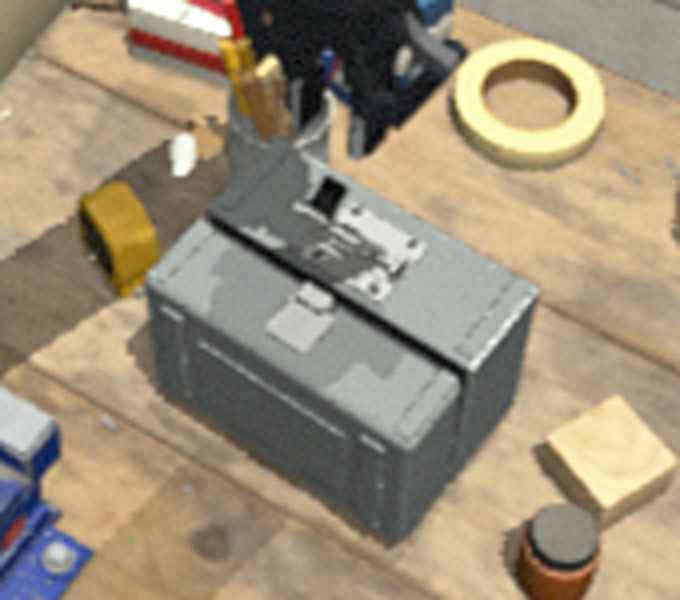

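The lid is shut with a thin dark gap, and the black tab is at crop (330,195) with the open fingers above it. Now I'll descend and grip.

>>> send_rows:
  increments:
    - {"tx": 0.002, "ty": 0.0005, "tz": 0.03, "roll": 0, "jaw": 0.65}
    - {"tx": 0.002, "ty": 0.0005, "tz": 0.055, "roll": 0, "jaw": 0.65}
    - {"tx": 0.002, "ty": 0.0005, "tz": 0.0615, "roll": 0, "jaw": 0.65}
    - {"tx": 0.002, "ty": 0.0005, "tz": 0.0615, "roll": 0, "jaw": 0.65}
    - {"tx": 0.002, "ty": 0.0005, "tz": 0.0615, "roll": 0, "jaw": 1}
    - {"tx": 0.002, "ty": 0.0005, "tz": 0.0615, "roll": 0, "jaw": 1}
    - {"tx": 0.002, "ty": 0.0005, "tz": 0.0615, "roll": 0, "jaw": 1}
    - {"tx": 0.002, "ty": 0.0005, "tz": 0.0615, "roll": 0, "jaw": 1}
  squeeze: 25

```text
clock: 8.6
tool_pos: [0.5472, -0.0771, 0.2632]
tcp_rot: [180.0, 0.1, 176.1]
ft_force: [-2.9, 1.6, 5.6]
finger_gap: 0.176
gripper_force: 28.8
```

```bash
python3 -c "
from h import *
go(-10,0,261)
for k in np.arange(1,-.34,-.11):
    a=k+.173; print(round(k,2),np.round([21.2-81.2*np.cos(a)+10.3,81.2*np.sin(a)-74.9],1))
"
```

```text
t8.60 case mm [ -9.4   0.4 263.2] yaw [1.7997e+02 9.0000e-02 1.7612e+02] F case [-3.   1.4  5.6] gap 0.18 g 28.8
to (-10, 0, 261) t xyz [ 0.0006 -0.0004  0.0022] roll 0.0003
1.0 [ 0. -0.]
0.89 [-8.  -3.9]
0.78 [-15.5  -8.7]
0.67 [-22.5 -14.3]
0.56 [-28.8 -20.6]
0.45 [-34.4 -27.5]
0.34 [-39.2 -35. ]
0.23 [-43.2 -43.1]
0.12 [-46.2 -51.4]
0.01 [-48.3 -60.1]
-0.1 [-49.5 -69. ]
-0.21 [-49.6 -77.9]
-0.32 [-48.8 -86.8]
```

>>> send_rows:
  increments:
    - {"tx": 0.004, "ty": 0, "tz": 0.001, "roll": 0, "jaw": 1}
    - {"tx": 0.008, "ty": 0, "tz": 0.003, "roll": 0, "jaw": 1}
    - {"tx": 0.0155, "ty": 0, "tz": 0.0075, "roll": 0, "jaw": 1}
    - {"tx": 0.0225, "ty": 0, "tz": 0.013, "roll": 0, "jaw": 1}
    - {"tx": 0.0288, "ty": 0, "tz": 0.0196, "roll": 0, "jaw": 1}
    - {"tx": 0.0288, "ty": 0, "tz": 0.0196, "roll": 0, "jaw": 1}

```text
clock: 9.2
tool_pos: [0.5164, -0.0748, 0.2411]
tcp_rot: [180.0, -0.2, 176.1]
ft_force: [-0.6, 2.9, 3.2]
finger_gap: 0.176
gripper_force: 29.4
```

```bash
python3 -c "from h import *;go(-38.8,0,241)"
```

```text
t9.20 case mm [-40.2   0.7 241.1] yaw [179.96  -0.19 176.14] F case [-0.8  2.8  3.2] gap 0.18 g 29.4
to (-38.8, 0, 241) t xyz [-0.0014 -0.0007  0.0001] roll 0.0007
```

>>> send_rows:
  increments:
    - {"tx": 0.0056, "ty": 0, "tz": 0.007, "roll": 0, "jaw": 1}
    - {"tx": 0.0104, "ty": 0, "tz": 0.0144, "roll": 0, "jaw": 1}
    - {"tx": 0.0144, "ty": 0, "tz": 0.0225, "roll": 0, "jaw": 1}
    - {"tx": 0.0174, "ty": 0, "tz": 0.0308, "roll": 0, "jaw": 1}
    - {"tx": 0.0195, "ty": 0, "tz": 0.0395, "roll": 0, "jaw": 1}
    - {"tx": 0.0207, "ty": 0, "tz": 0.0484, "roll": 0, "jaw": 1}
    - {"tx": 0.0207, "ty": 0, "tz": 0.0484, "roll": 0, "jaw": 1}

```text
clock: 9.9
tool_pos: [0.4957, -0.0733, 0.1919]
tcp_rot: [180.0, -0.3, 176.2]
ft_force: [-2.3, 4.2, 2.3]
finger_gap: 0.176
gripper_force: 31.1
```

```bash
python3 -c "
from h import *;go(-59.5,0,192.6)
p,W=cloud('scene');cv2.imwrite('pics/g2.png',cv2.resize(p[190:290,280:400],None,fx=6,fy=6,interpolation=cv2.INTER_CUBIC))"
```

```text
t9.90 case mm [-61.    0.7 191.9] yaw [179.96  -0.3  176.17] F case [-2.6  4.   2.3] gap 0.18 g 31.1
to (-59.5, 0, 192.6) t xyz [-0.0015 -0.0008 -0.0007] roll 0.0012
```

View pics/g2.png

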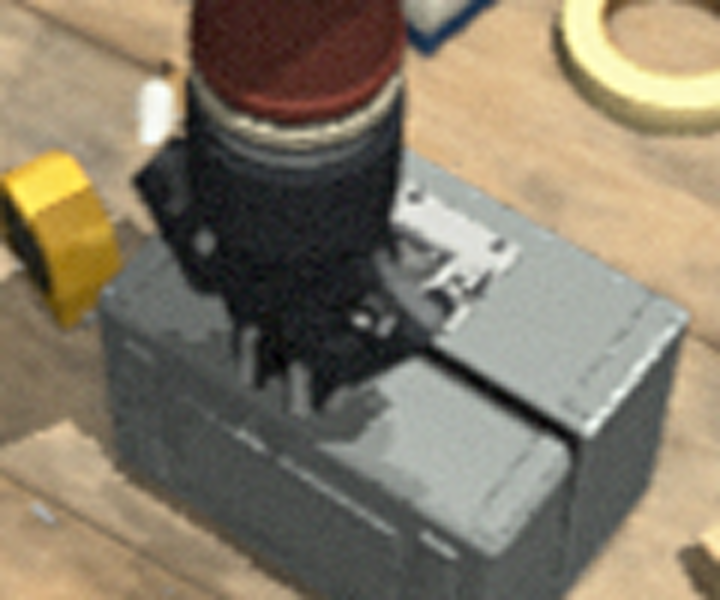

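The gripper holds the tab just above the lid, around crop (290,370), and the forces are small. I'll lower it gently.

>>> send_rows:
  increments:
    - {"tx": 0.0001, "ty": 0.001, "tz": 0.004, "roll": 0, "jaw": 1}
    - {"tx": 0.0001, "ty": 0.001, "tz": 0.008, "roll": 0, "jaw": 1}
    - {"tx": -0.0003, "ty": 0.001, "tz": 0.012, "roll": 0, "jaw": 1}
    - {"tx": -0.0005, "ty": 0.001, "tz": 0.014, "roll": 0, "jaw": 1}
    - {"tx": -0.0005, "ty": 0.001, "tz": 0.014, "roll": 0, "jaw": 1}

```text
clock: 10.45
tool_pos: [0.4963, -0.0732, 0.1791]
tcp_rot: [-180.0, -0.3, 176.1]
ft_force: [-3.5, 3.3, 3.4]
finger_gap: 0.172
gripper_force: 31.4
```

```bash
python3 -c "from h import *;go(-59,0,175)"
```

```text
t10.45 case mm [-60.4   0.9 179.1] yaw [-179.98   -0.27  176.12] F case [-3.8  3.1  3.4] gap 0.17 g 31.4
to (-59, 0, 175) t xyz [-0.0014 -0.0009  0.0041] roll 0.0004
```

>>> send_rows:
  increments:
    - {"tx": -0.001, "ty": 0.0005, "tz": 0.001, "roll": 0, "jaw": 1}
    - {"tx": -0.001, "ty": 0.0005, "tz": 0.002, "roll": 0, "jaw": 1}
    - {"tx": -0.001, "ty": 0.0005, "tz": 0.003, "roll": 0, "jaw": 1}

```text
clock: 10.75
tool_pos: [0.4981, -0.0731, 0.1765]
tcp_rot: [-180.0, -0.1, 176.1]
ft_force: [-3.5, 2.7, 2.8]
finger_gap: 0.175
gripper_force: 31.4
```

```bash
python3 -c "from h import *;go(-59,0,175)"
```

```text
t10.75 case mm [-58.6   1.1 176.5] yaw [-1.7996e+02 -1.3000e-01  1.7610e+02] F case [-3.7  2.4  2.8] gap 0.17 g 31.4
to (-59, 0, 175) t xyz [ 0.0003 -0.0011  0.0015] roll -0.0
```

>>> send_rows:
  increments:
    - {"tx": 0, "ty": 0.0005, "tz": 0.001, "roll": 0, "jaw": 1}
    - {"tx": 0, "ty": 0.0005, "tz": 0.002, "roll": 0, "jaw": 1}
    - {"tx": -0.0005, "ty": 0.0005, "tz": 0.0025, "roll": 0, "jaw": 1}

```text
clock: 11.05
tool_pos: [0.4995, -0.0729, 0.1742]
tcp_rot: [-180.0, -0.0, 176.1]
ft_force: [-3.1, 0.4, 3.1]
finger_gap: 0.175
gripper_force: 31.4
```

```bash
python3 -c "from h import *;go(-59,0,175)"
```

```text
t11.05 case mm [-57.3   1.5 174.2] yaw [-1.7995e+02 -1.0000e-02  1.7609e+02] F case [-3.1  0.2  3.1] gap 0.18 g 31.4
to (-59, 0, 175) t xyz [ 0.0017 -0.0015 -0.0008] roll -0.0002
```

>>> send_rows:
  increments:
    - {"tx": 0, "ty": 0, "tz": 0.001, "roll": 0, "jaw": 1}
    - {"tx": 0, "ty": 0, "tz": 0.002, "roll": 0, "jaw": 1}

```text
clock: 11.25
tool_pos: [0.5, -0.0728, 0.1725]
tcp_rot: [-180.0, 0.1, 176.1]
ft_force: [-4.5, 0.2, 8.4]
finger_gap: 0.178
gripper_force: 32.0
```

```bash
python3 -c "from h import *;go(-59,0,175)"
```

```text
t11.25 case mm [-56.7   1.5 172.5] yaw [-1.7995e+02  6.0000e-02  1.7609e+02] F case [-4.5 -0.1  8.4] gap 0.18 g 32.0
to (-59, 0, 175) t xyz [ 0.0023 -0.0015 -0.0025] roll -0.0001
```

>>> send_rows:
  increments:
    - {"tx": -0.002, "ty": 0, "tz": 0, "roll": 0, "jaw": 1}
    - {"tx": -0.004, "ty": 0, "tz": 0, "roll": 0, "jaw": 1}
    - {"tx": -0.006, "ty": 0, "tz": 0, "roll": 0, "jaw": 1}
    - {"tx": -0.008, "ty": 0, "tz": 0, "roll": 0, "jaw": 1}

```text
clock: 11.65
tool_pos: [0.504, -0.0732, 0.1724]
tcp_rot: [-180.0, -0.5, 176.1]
ft_force: [-9.9, 0.6, 11.0]
finger_gap: 0.178
gripper_force: 32.6
```

```bash
python3 -c "from h import *;go(-43,0,175)"
```

```text
t11.65 case mm [-52.7   1.4 172.4] yaw [-179.98   -0.47  176.07] F case [-9.9 -0.1 11. ] gap 0.18 g 32.6
to (-43, 0, 175) t xyz [-0.0097 -0.0014 -0.0027] roll -0.0006
```

>>> send_rows:
  increments:
    - {"tx": -0.002, "ty": 0, "tz": -0.001, "roll": 0, "jaw": 1}
    - {"tx": -0.004, "ty": 0, "tz": -0.001, "roll": 0, "jaw": 1}
    - {"tx": -0.006, "ty": 0, "tz": -0.001, "roll": 0, "jaw": 1}

```text
clock: 11.95
tool_pos: [0.5105, -0.0737, 0.1731]
tcp_rot: [-180.0, -0.5, 176.1]
ft_force: [-11.6, 0.2, 12.0]
finger_gap: 0.175
gripper_force: 32.6
```

```bash
python3 -c "from h import *;go(-43,0,175)"
```

```text
t11.95 case mm [-46.2   1.4 173.1] yaw [-179.97   -0.45  176.07] F case [-11.5  -0.5  12. ] gap 0.17 g 32.6
to (-43, 0, 175) t xyz [-0.0032 -0.0014 -0.0019] roll -0.0005
```

>>> send_rows:
  increments:
    - {"tx": -0.001, "ty": 0, "tz": -0.001, "roll": 0, "jaw": 1}
    - {"tx": -0.002, "ty": 0, "tz": -0.0015, "roll": 0, "jaw": 1}
    - {"tx": -0.003, "ty": 0, "tz": -0.0015, "roll": 0, "jaw": 1}

```text
clock: 12.25
tool_pos: [0.5118, -0.0738, 0.1736]
tcp_rot: [-180.0, -0.7, 176.1]
ft_force: [-11.2, -0.1, 7.3]
finger_gap: 0.173
gripper_force: 32.1
```

```bash
python3 -c "from h import *;go(-43,0,175)"
```

```text
t12.25 case mm [-44.9   1.4 173.6] yaw [-179.97   -0.69  176.06] F case [-11.1  -0.8   7.3] gap 0.17 g 32.1
to (-43, 0, 175) t xyz [-0.0019 -0.0014 -0.0014] roll -0.0006
```

>>> send_rows:
  increments:
    - {"tx": -0.001, "ty": 0, "tz": 0, "roll": 0, "jaw": 1}
    - {"tx": -0.002, "ty": 0, "tz": 0, "roll": 0, "jaw": 1}
    - {"tx": -0.003, "ty": 0, "tz": 0, "roll": 0, "jaw": 1}

```text
clock: 12.55
tool_pos: [0.5124, -0.0738, 0.1737]
tcp_rot: [-180.0, -1.0, 176.1]
ft_force: [-15.4, 0.3, 11.1]
finger_gap: 0.173
gripper_force: 32.6
```

```bash
python3 -c "
from h import *;go(-43,0,175)
for n in('scene','top'):
    p,W=cloud(n);C=(W-O)@CR*1000
    l=C[(abs(C[...,1])<30)&(C[...,0]>-15)&(C[...,0]<70)&(C[...,2]>175)&(C[...,2]<235)]
    print(n,len(l),l[np.argsort(l[:,2])][::-1][:40:3].round())
    cv2.imwrite(f'pics/g3{n}.png',p)
"
```

```text
t12.55 case mm [-44.3   1.4 173.7] yaw [-180.     -1.01  176.06] F case [-15.4  -0.7  11.1] gap 0.17 g 32.6
to (-43, 0, 175) t xyz [-0.0013 -0.0014 -0.0014] roll -0.0007
scene 136 [[ 42. -14. 224.]
 [ 44.   4. 223.]
 [ 45.  -6. 223.]
 [ 43. -11. 220.]
 [ 44.  -5. 219.]
 [ 44.  -2. 217.]
 [ 45.   7. 216.]
 [ 43.   6. 215.]
 [ 42.  -6. 214.]
 [ 44.  -2. 213.]
 [ 42.  -4. 212.]
 [ 42.   2. 211.]
 [ 42.   2. 209.]
 [ 43.  -9. 208.]]
top 1 [[ 35.  20. 177.]]
```

The lever now stands at about 1.3 rad with its end at (44,223), which matches the hooked geometry. I'll relax the pull, release, and lift clear.

>>> send_rows:
  increments:
    - {"tx": 0.002, "ty": 0, "tz": 0, "roll": 0, "jaw": 1}
    - {"tx": 0.002, "ty": 0, "tz": 0, "roll": 0, "jaw": 0.65}
    - {"tx": 0.002, "ty": 0, "tz": 0, "roll": 0, "jaw": 0.65}
    - {"tx": 0.002, "ty": 0, "tz": 0, "roll": 0, "jaw": 0.65}
    - {"tx": 0.002, "ty": 0, "tz": -0.03, "roll": 0, "jaw": 0.65}
    - {"tx": 0.002, "ty": 0, "tz": -0.08, "roll": 0, "jaw": 0.65}
    - {"tx": 0.002, "ty": 0, "tz": -0.12, "roll": 0, "jaw": 1}
    - {"tx": 0.06, "ty": 0, "tz": -0.12, "roll": 0, "jaw": 1}
    - {"tx": 0.1, "ty": 0, "tz": -0.12, "roll": 0, "jaw": 1}
    - {"tx": 0.1, "ty": 0, "tz": -0.12, "roll": 0, "jaw": 1}

```text
clock: 13.65
tool_pos: [0.4119, -0.0664, 0.2934]
tcp_rot: [180.0, -0.5, 176.1]
ft_force: [0.3, 0.3, -0.1]
finger_gap: 0.003
gripper_force: 0.0
```

```bash
python3 -c "
from h import *;st()
for n in('scene','top'):
    p,W=cloud(n);C=(W-O)@CR*1000
    for nm,m in (('lever',(C[...,0]>20)&(C[...,0]<70)&(C[...,2]>205)),('mid',(C[...,0]>-75)&(C[...,0]<20)&(C[...,2]>156)&(C[...,2]<200))):
        l=C[m&(abs(C[...,1])<26)];d=p.astype(int).sum(2)[m&(abs(C[...,1])<26)]
        print(n,nm,np.c_[l,d][np.argsort(l[:,0])][::5].round().tolist())
a=cv2.resize(p[190:280,310:420],None,fx=5,fy=5,interpolation=cv2.INTER_CUBIC)
p,W=cloud('scene');b=cv2.resize(p[200:290,290:400],None,fx=5,fy=5,interpolation=cv2.INTER_CUBIC)
cv2.imwrite('pics/g4.png',cv2.resize(np.hstack([a,b]),None,fx=.72,fy=.72))
for t in np.arange(1.35,-.05,-.1):
    x=np.array([np.cos(t),np.sin(t)]);z=np.array([-x[1],x[0]]);print(round(t,2),(np.array([28,161])+55*x+4*z+[-11,19]).round(1))
"
```

```text
t13.65 case mm [-145.1    1.9  293.4] yaw [179.95  -0.53 176.05] F case [ 0.3  0.4 -0.1] gap 0.00 g 0.0
scene lever [[39.0, -14.0, 211.0, 454.0], [41.0, -10.0, 207.0, 428.0], [42.0, 8.0, 222.0, 388.0], [42.0, -5.0, 225.0, 588.0], [42.0, 8.0, 214.0, 344.0], [43.0, 0.0, 220.0, 312.0], [43.0, 1.0, 223.0, 552.0], [43.0, -11.0, 209.0, 407.0], [43.0, 1.0, 215.0, 273.0], [44.0, -7.0, 221.0, 505.0], [44.0, -1.0, 224.0, 556.0], [44.0, -2.0, 205.0, 398.0]]
scene mid [[-47.0, -4.0, 176.0, 67.0], [-45.0, -3.0, 169.0, 2.0], [-44.0, 0.0, 165.0, 42.0], [-43.0, 7.0, 174.0, 170.0], [-42.0, -4.0, 174.0, 267.0], [-41.0, 5.0, 174.0, 232.0], [-37.0, -6.0, 158.0, 361.0], [-28.0, 6.0, 158.0, 671.0], [-26.0, 4.0, 157.0, 662.0], [-25.0, -4.0, 162.0, 572.0], [-23.0, 4.0, 158.0, 646.0], [-22.0, -16.0, 157.0, 430.0], [-21.0, -4.0, 158.0, 408.0], [-21.0, -18.0, 162.0, 624.0], [-20.0, -9.0, 162.0, 401.0], [-19.0, -11.0, 158.0, 599.0], [-18.0, 16.0, 159.0, 590.0], [-17.0, -13.0, 157.0, 483.0], [-17.0, -21.0, 159.0, 532.0], [-16.0, -9.0, 160.0, 350.0], [-15.0, 9.0, 164.0, 630.0], [-14.0, -19.0, 158.0, 630.0], [-12.
[... 1142 characters left out ...]
1.0], [-17.0, -1.0, 164.0, 513.0], [-16.0, -20.0, 163.0, 392.0], [-15.0, 19.0, 158.0, 365.0], [-14.0, -6.0, 165.0, 438.0], [-13.0, -20.0, 159.0, 385.0], [-11.0, 21.0, 158.0, 364.0], [-8.0, -20.0, 161.0, 367.0], [-4.0, -17.0, 164.0, 312.0], [-2.0, -19.0, 164.0, 369.0], [1.0, -17.0, 161.0, 316.0], [5.0, 20.0, 165.0, 396.0], [9.0, 20.0, 165.0, 392.0], [12.0, 18.0, 166.0, 443.0], [16.0, 21.0, 170.0, 394.0], [18.0, 21.0, 170.0, 397.0]]
1.35 [ 25.1 234.5]
1.25 [ 30.5 233.5]
1.15 [ 35.8 231.8]
1.05 [ 40.9 229.7]
0.95 [ 45.7 227.1]
0.85 [ 50.3 224. ]
0.75 [ 54.5 220.4]
0.65 [ 58.4 216.5]
0.55 [ 61.8 212.2]
0.45 [ 64.8 207.5]
0.35 [ 67.3 202.6]
0.25 [ 69.3 197.5]
0.15 [ 70.8 192.2]
0.05 [ 71.7 186.7]
```

View pics/g4.png

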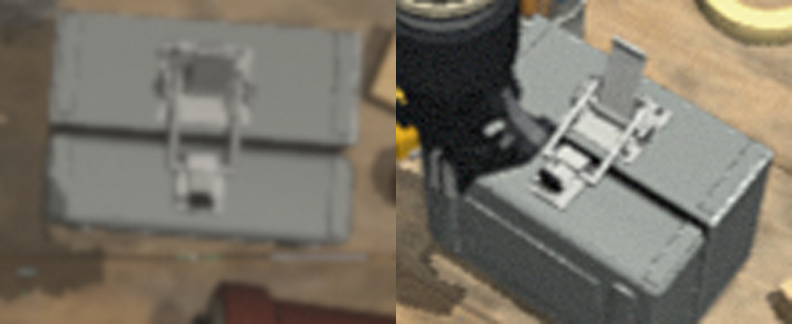

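The left crop is the top view: the bar sits under the lip at about (200,160). The right crop shows the lever upright. I'll move to a pre-push pose.

>>> send_rows:
  increments:
    - {"tx": -0.05, "ty": -0.002, "tz": 0, "roll": 0, "jaw": 1}
    - {"tx": -0.1, "ty": -0.002, "tz": 0, "roll": 0, "jaw": 1}
    - {"tx": -0.155, "ty": -0.002, "tz": 0, "roll": 0, "jaw": 1}
    - {"tx": -0.155, "ty": -0.002, "tz": 0, "roll": 0, "jaw": 1}
    - {"tx": -0.155, "ty": -0.002, "tz": 0.04, "roll": 0, "jaw": 1}
    - {"tx": -0.155, "ty": -0.002, "tz": 0.058, "roll": 0, "jaw": 1}
    - {"tx": -0.155, "ty": -0.002, "tz": 0.058, "roll": 0, "jaw": 1}

```text
clock: 14.5
tool_pos: [0.5735, -0.0789, 0.2335]
tcp_rot: [180.0, -0.4, 176.1]
ft_force: [-0.5, 0.1, -0.2]
finger_gap: 0.004
gripper_force: 0.0
```

```bash
python3 -c "from h import *;go(26,0,234.5)"
```

```text
t14.50 case mm [ 17.    0.5 233.5] yaw [179.99  -0.36 176.14] F case [-0.5  0.1 -0.2] gap 0.00 g 0.0
to (26, 0, 234.5) t xyz [-0.009  -0.0005 -0.001 ] roll 0.0008
```

>>> send_rows:
  increments:
    - {"tx": -0.005, "ty": 0, "tz": 0, "roll": 0, "jaw": 1}
    - {"tx": -0.009, "ty": 0, "tz": 0, "roll": 0, "jaw": 1}
    - {"tx": -0.013, "ty": 0, "tz": 0, "roll": 0, "jaw": 1}
    - {"tx": -0.017, "ty": 0, "tz": 0.001, "roll": 0, "jaw": 1}

```text
clock: 14.9
tool_pos: [0.5916, -0.0806, 0.2369]
tcp_rot: [-180.0, 0.0, 176.1]
ft_force: [-1.6, -0.7, 1.8]
finger_gap: -0.002
gripper_force: 1.0
```

```bash
python3 -c "from h import *;go(35.8,0,231.8)"
```

```text
t14.90 case mm [ 35.2   0.  236.9] yaw [-1.7999e+02  4.0000e-02  1.7611e+02] F case [-1.6 -0.8  1.8] gap -0.00 g 1.0
to (35.8, 0, 231.8) t xyz [-0.0006 -0.      0.0051] roll 0.0002
```

>>> send_rows:
  increments:
    - {"tx": -0.004, "ty": 0, "tz": 0.003, "roll": 0, "jaw": 1}
    - {"tx": -0.008, "ty": 0, "tz": 0.006, "roll": 0, "jaw": 1}
    - {"tx": -0.012, "ty": 0, "tz": 0.009, "roll": 0, "jaw": 1}

```text
clock: 15.2
tool_pos: [0.6031, -0.0814, 0.2265]
tcp_rot: [-180.0, -0.1, 176.1]
ft_force: [-3.5, -0.5, 1.9]
finger_gap: -0.001
gripper_force: 1.5
```

```bash
python3 -c "from h import *;go(50,0,224)"
```

```text
t15.20 case mm [ 46.7  -0.  226.5] yaw [-1.7999e+02 -7.0000e-02  1.7610e+02] F case [-3.5 -0.8  1.9] gap -0.00 g 1.5
to (50, 0, 224) t xyz [-0.0033  0.      0.0025] roll 0.0001
```

>>> send_rows:
  increments:
    - {"tx": -0.004, "ty": 0, "tz": 0.003, "roll": 0, "jaw": 1}
    - {"tx": -0.008, "ty": 0, "tz": 0.007, "roll": 0, "jaw": 1}
    - {"tx": -0.012, "ty": 0, "tz": 0.011, "roll": 0, "jaw": 1}
    - {"tx": -0.015, "ty": 0, "tz": 0.015, "roll": 0, "jaw": 1}

```text
clock: 15.6
tool_pos: [0.6194, -0.0826, 0.2118]
tcp_rot: [-180.0, 0.1, 176.1]
ft_force: [-1.2, 0.0, 3.0]
finger_gap: 0.002
gripper_force: 1.4
```

```bash
python3 -c "from h import *;go(64.8,0,207.5)"
```

```text
t15.60 case mm [ 6.310e+01 -1.000e-01  2.118e+02] yaw [-1.7997e+02  1.4000e-01  1.7611e+02] F case [-1.2 -0.   3. ] gap 0.00 g 1.4
to (64.8, 0, 207.5) t xyz [-0.0017  0.0001  0.0043] roll 0.0003
```

>>> send_rows:
  increments:
    - {"tx": -0.002, "ty": 0, "tz": 0.004, "roll": 0, "jaw": 1}
    - {"tx": -0.004, "ty": 0, "tz": 0.008, "roll": 0, "jaw": 1}
    - {"tx": -0.005, "ty": 0, "tz": 0.012, "roll": 0, "jaw": 1}
    - {"tx": -0.006, "ty": 0, "tz": 0.015, "roll": 0, "jaw": 1}

```text
clock: 16.0
tool_pos: [0.6238, -0.0822, 0.1958]
tcp_rot: [180.0, -0.1, 176.1]
ft_force: [-0.2, 0.3, -0.6]
finger_gap: -0.003
gripper_force: 0.0
```

```bash
python3 -c "
from h import *;go(71,0,187)
p,W=cloud('scene');cv2.imwrite('pics/g5.png',p);C=(W-O)@CR*1000
m=(C[...,0]>-75)&(C[...,0]<10)&(C[...,2]>156)&(C[...,2]<200)&(abs(C[...,1])<26)
l=C[m];d=p.astype(int).sum(2)[m];print(np.c_[l,d][np.argsort(l[:,0])][::5].round().tolist())
"
```

```text
t16.00 case mm [ 67.4   0.6 195.8] yaw [ 1.7997e+02 -9.0000e-02  1.7614e+02] F case [-0.2  0.3 -0.6] gap -0.00 g 0.0
to (71, 0, 187) t xyz [-0.0036 -0.0006  0.0088] roll 0.0006
[[-41.0, 11.0, 157.0, 576.0], [-37.0, -6.0, 178.0, 59.0], [-36.0, 0.0, 164.0, 133.0], [-36.0, -5.0, 165.0, 138.0], [-36.0, 7.0, 179.0, 114.0], [-35.0, 4.0, 176.0, 52.0], [-35.0, 4.0, 160.0, 330.0], [-34.0, 7.0, 160.0, 282.0], [-32.0, -2.0, 178.0, 130.0], [-29.0, -7.0, 157.0, 530.0], [-23.0, -2.0, 159.0, 468.0], [-20.0, -6.0, 158.0, 444.0], [-18.0, 4.0, 160.0, 422.0], [-17.0, -13.0, 157.0, 474.0], [-16.0, -9.0, 169.0, 599.0], [-16.0, -20.0, 158.0, 469.0], [-15.0, 18.0, 162.0, 565.0], [-15.0, 18.0, 157.0, 515.0], [-14.0, -2.0, 157.0, 517.0], [-13.0, -4.0, 162.0, 593.0], [-12.0, 17.0, 159.0, 482.0], [-12.0, 20.0, 160.0, 540.0], [-10.0, -19.0, 159.0, 547.0], [-9.0, -10.0, 157.0, 291.0], [-8.0, 8.0, 166.0, 466.0], [-7.0, 21.0, 158.0, 548.0], [-4.0, -18.0, 159.0, 545.0], [1.0, -20.0, 159.0, 499.0], [5.0, -20.0, 159.0, 528.0], [9.0, 17.0, 160.0, 477.0]]
```

The lever has snapped over centre: the wires lie level at z≈159 and the tab has been drawn to x≈-36. I'll press it home.

>>> send_rows:
  increments:
    - {"tx": -0.006, "ty": -0.0005, "tz": 0.004, "roll": 0, "jaw": 1}
    - {"tx": -0.008, "ty": -0.0005, "tz": 0.007, "roll": 0, "jaw": 1}
    - {"tx": -0.008, "ty": -0.0005, "tz": 0.009, "roll": 0, "jaw": 1}
    - {"tx": -0.008, "ty": -0.0005, "tz": 0.011, "roll": 0, "jaw": 1}

```text
clock: 16.45
tool_pos: [0.6321, -0.0837, 0.1854]
tcp_rot: [180.0, -0.0, 176.1]
ft_force: [-0.5, -0.2, 0.7]
finger_gap: -0.0
gripper_force: 0.0
```

```bash
python3 -c "from h import *;go(76,0,184)"
```

```text
t16.45 case mm [ 75.7  -0.3 185.4] yaw [ 1.8000e+02 -3.0000e-02  1.7612e+02] F case [-0.5 -0.2  0.7] gap -0.00 g 0.0
to (76, 0, 184) t xyz [-0.0003  0.0003  0.0014] roll 0.0003
```

>>> send_rows:
  increments:
    - {"tx": 0, "ty": 0, "tz": 0.001, "roll": 0, "jaw": 1}
    - {"tx": 0, "ty": 0, "tz": 0.002, "roll": 0, "jaw": 1}
    - {"tx": 0, "ty": 0, "tz": 0.003, "roll": 0, "jaw": 1}
    - {"tx": 0, "ty": 0, "tz": 0.003, "roll": 0, "jaw": 1}

```text
clock: 16.85
tool_pos: [0.632, -0.0837, 0.1841]
tcp_rot: [180.0, 0.0, 176.1]
ft_force: [-1.8, 0.8, 5.3]
finger_gap: -0.001
gripper_force: 2.6
```

```bash
python3 -c "from h import *;go(76,0,184)"
```

```text
t16.85 case mm [ 75.7  -0.3 184.1] yaw [1.7999e+02 2.0000e-02 1.7611e+02] F case [-1.8  0.6  5.3] gap -0.00 g 2.6
to (76, 0, 184) t xyz [-0.0003  0.0003  0.0001] roll 0.0003
```

>>> send_rows:
  increments:
    - {"tx": 0, "ty": 0, "tz": 0.0006, "roll": 0, "jaw": 1}
    - {"tx": 0, "ty": 0, "tz": 0.001, "roll": 0, "jaw": 1}
    - {"tx": 0, "ty": 0, "tz": 0.001, "roll": 0, "jaw": 1}
    - {"tx": 0, "ty": 0, "tz": 0.001, "roll": 0, "jaw": 1}

```text
clock: 17.25
tool_pos: [0.632, -0.0837, 0.184]
tcp_rot: [180.0, 0.1, 176.1]
ft_force: [-3.6, -0.4, 9.2]
finger_gap: 0.001
gripper_force: 4.4
```

```bash
python3 -c "from h import *;go(76,0,184)"
```

```text
t17.25 case mm [ 75.7  -0.4 184. ] yaw [1.7999e+02 5.0000e-02 1.7612e+02] F case [-3.6 -0.7  9.2] gap 0.00 g 4.4
to (76, 0, 184) t xyz [-0.0003  0.0004  0.    ] roll 0.0003
```

About 9 N on the lever. I'll hold half a second, then lift off and back away.

>>> send_rows:
  increments:
    - {"tx": 0, "ty": 0, "tz": 0, "roll": 0, "jaw": 1}
    - {"tx": 0, "ty": 0, "tz": 0, "roll": 0, "jaw": 1}
    - {"tx": 0, "ty": 0, "tz": 0, "roll": 0, "jaw": 1}
    - {"tx": 0, "ty": 0, "tz": 0, "roll": 0, "jaw": 1}
    - {"tx": 0, "ty": 0, "tz": 0, "roll": 0, "jaw": 1}
    - {"tx": 0, "ty": 0, "tz": -0.03, "roll": 0, "jaw": 1}
    - {"tx": 0, "ty": 0, "tz": -0.08, "roll": 0, "jaw": 1}
    - {"tx": 0, "ty": 0, "tz": -0.12, "roll": 0, "jaw": 1}
    - {"tx": 0.05, "ty": 0.05, "tz": -0.12, "roll": 0, "jaw": 1}
    - {"tx": 0.1, "ty": 0.1, "tz": -0.12, "roll": 0, "jaw": 1}
    - {"tx": 0.15, "ty": 0.15, "tz": -0.12, "roll": 0, "jaw": 1}
    - {"tx": 0.15, "ty": 0.15, "tz": -0.12, "roll": 0, "jaw": 1}

```text
clock: 18.45
tool_pos: [0.4992, 0.0683, 0.3021]
tcp_rot: [180.0, 0.1, 176.1]
ft_force: [0.2, 0.7, -0.1]
finger_gap: -0.002
gripper_force: 0.0
```

```bash
python3 -c "
from h import *;st()
p,W=cloud('top');C=(W-O)@CR*1000
a=cv2.resize(p[190:280,310:420],None,fx=3.6,fy=3.6,interpolation=cv2.INTER_CUBIC)
l=C[(abs(C[...,1])<10)&(C[...,0]>50)&(C[...,0]<92)&(C[...,2]>155)];print('lever z',len(l),np.percentile(l[:,2],[5,50,95]))
for n,(x,y) in dict(tape=(290,221),offc=(427,208),jar=(430,239)).items(): print(n,W[y,x].round(3))
p,W=cloud('scene');b=cv2.resize(p[200:290,290:400],None,fx=3.6,fy=3.6,interpolation=cv2.INTER_CUBIC)
cv2.imwrite('pics/g6.png',np.hstack([a,b]))"
```

```text
t18.45 case mm [-67.2 142.3 302.1] yaw [1.7997e+02 5.0000e-02 1.7610e+02] F case [ 0.1  0.7 -0.1] gap -0.00 g 0.0
lever z 155 [162.33834647 164.87280423 168.28702623]
tape [0.511 0.056 0.626]
offc [ 0.619 -0.254  0.037]
jar [ 0.535 -0.25   0.061]
```

View pics/g6.png

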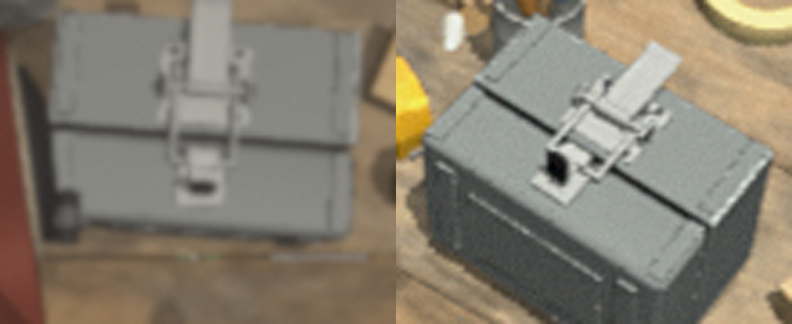

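The lever lies flat at z≈165, the bar is under the lip, and the tab is at x≈-36, as it should be when closed. I'm handing in.

```bash
python3 -c "from bench import *;print(finish_job())"
```

```text
the job is handed in; nothing more can be done
None
```

The case is latched and handed in at about 18.5 s: the lid is shut, the crossbar is hooked and the lever lies flat. I bedded it in with about 9 N for half a second. The jar and offcut had not moved; the tape measure was hidden by the arm in the last check, but I never worked near it. The hand-in returned no score.

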